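# Unlock the specimen cabinet and draw out the tray with the red mount

## Task

The red specimen mount is wanted for the microscope. Hook a fingertip behind the yellow tab of the specimen cabinet's lock bar and draw the bar out to the right as far as it goes, then hook behind the lip of the tray that holds the red mount and draw that tray fully out to its stop. Leave the mount sitting in its well, the other two trays shut and the things on the bench where they are; touch no mount and pick nothing up.

Things in the scene. Friction and masses are not known exactly. Their poses are not given: they have to be found in the camera images.
- cabinet: Low grey specimen cabinet fixed on the bench, 168 mm deep, 226 wide, 56 high; three trays side by side, 69 mm apart. Origin: on the bench, middle lane, at the inner faces of the closed trays' lips; x to its back, y to its left. The base reaches 30 mm before the origin. A clear cover roofs the trays from 52 mm behind the origin; between it and each closed lip is a 52 mm deep pocket, open above.
- tray_left (a joint): How far the left tray (aluminium, on runners, light friction about 1 N, no spring) is drawn out to the front, along the cabinet's -x, in m: 0 shut, 0.082 fully out at its stop. While the lock bar is shut the tray can move only about 2 mm.
- tray_middle (a joint): How far the middle tray (aluminium, on runners, light friction about 1 N, no spring) is drawn out to the front, along the cabinet's -x, in m: 0 shut, 0.082 fully out at its stop. While the lock bar is shut the tray can move only about 2 mm.
- tray_right (a joint): How far the right tray (aluminium, on runners, light friction about 1 N, no spring) is drawn out to the front, along the cabinet's -x, in m: 0 shut, 0.082 fully out at its stop. While the lock bar is shut the tray can move only about 2 mm.
- lip_left (a point): Middle of the left tray's front lip, on its inner (rear) face, 50 mm above the bench; moves with the tray. The lip is an upright plate 44 mm wide, 3 thick, with a rolled top edge (top 53 mm above the bench), a blank card on its front. The tray's floor behind it is 60 mm wide, its top 23 mm above the bench, with 8 mm side flanges; a white nest plate with two wells begins 53 mm behind the lip.
- lip_middle (a point): Middle of the middle tray's front lip, on its inner (rear) face, 50 mm above the bench; moves with the tray. The lip is an upright plate 44 mm wide, 3 thick, with a rolled top edge (top 53 mm above the bench), a blank card on its front. The tray's floor behind it is 60 mm wide, its top 23 mm above the bench, with 8 mm side flanges; a white nest plate with two wells begins 53 mm behind the lip.
- lip_right (a point): Middle of the right tray's front lip, on its inner (rear) face, 50 mm above the bench; moves with the tray. The lip is an upright plate 44 mm wide, 3 thick, with a rolled top edge (top 53 mm above the bench), a blank card on its front. The tray's floor behind it is 60 mm wide, its top 23 mm above the bench, with 8 mm side flanges; a white nest plate with two wells begins 53 mm behind the lip.
- lock_bar (a joint): How far the lock bar is drawn out to the cabinet's right (its -y), in m: 0 shut, 0.030 out at its stop. A flat steel bar low across the front of the trays (top 8 mm above the bench), light friction (1.5 N), no spring. A tooth on it stands before each tray's lip; beyond 0.024 all teeth stand in the gaps between the lips and every tray is free.
- bar_tab (a point): Middle of the yellow upturned tab at the lock bar's right end, on its inner (left) face, 50 mm above the bench; moves with the bar. The tab is a plate 40 mm wide along the cabinet's x, 5 thick, 6 to 51 mm above the bench. With the bar shut 55 mm are free between it and the cabinet's side; only the flat bar (top 8 mm above the bench) lies below.
- mount_red: Red round specimen mount, 30 mm in diameter, 16 mm high, loose in the front well of one of the trays, under the clear cover. Origin: centre of its underside, which lies on the tray's floor 23 mm above the bench, 74 mm behind that tray's lip; z up.
- mount_green: Green round specimen mount, 30 mm in diameter, 16 mm high, loose in the front well of one of the trays, under the clear cover. Origin: centre of its underside, which lies on the tray's floor 23 mm above the bench, 74 mm behind that tray's lip; z up.
- mount_black: Black round specimen mount, 30 mm in diameter, 14 mm high, loose in the front well of one of the trays, under the clear cover. Origin: centre of its underside, which lies on the tray's floor 23 mm above the bench, 74 mm behind that tray's lip; z up.
- tweezers: Steel tweezers, 128 mm long, 10 mm high, lying loose across the bench in front of the cabinet; origin at the centre of the underside, y along the length.
- petri_dish: Flat round glass dish with lid, 90 mm in diameter, 18 mm high, loose on the bench to the right of the lock bar's tab; origin at the centre of the underside.
- objective_can: Small black canister with a clear top, 38 mm in diameter, 56 mm high, loose on the bench beside the cabinet's right side; origin at the centre of the underside.
- well_left (a point): Centre of the front well of the left tray, on the tray's floor, 23 mm above the bench, 74 mm behind the tray's lip; moves with the tray.
- well_middle (a point): Centre of the front well of the middle tray, on the tray's floor, 23 mm above the bench, 74 mm behind the tray's lip; moves with the tray.
- well_right (a point): Centre of the front well of the right tray, on the tray's floor, 23 mm above the bench, 74 mm behind the tray's lip; moves with the tray.

How it is judged:
On the way, in this order (a step that is already met when the one before it is completed fails the run):
1. the lock bar is drawn out, all trays free (value of joint lock_bar above 0.024 m), for 0.1 s.
2. the tray with the red mount is drawn fully out (((horizontal distance between mount_red and well_left below 0.006 m and value of joint tray_left above 0.074 m and value of joint each of tray_middle, tray_right below 0.006 m) or (horizontal distance between mount_red and well_middle below 0.006 m and value of joint tray_middle above 0.074 m and value of joint each of tray_left, tray_right below 0.006 m) or (horizontal distance between mount_red and well_right below 0.006 m and value of joint tray_right above 0.074 m and value of joint each of tray_left, tray_middle below 0.006 m))), for 0.2 s.
At the end, for the whole second after the job is handed in: Lock bar out (over 24 of 30 mm); the red mount's tray out (over 74 of 82 mm), the red mount at rest in its front well (within 6 mm of its centre); the other two trays shut (under 6 mm out); all three mounts upright on their trays' floors (value of joint lock_bar above 0.024 m and ((horizontal distance between mount_red and well_left below 0.006 m and value of joint tray_left above 0.074 m and value of joint each of tray_middle, tray_right below 0.006 m) or (horizontal distance between mount_red and well_middle below 0.006 m and value of joint tray_middle above 0.074 m and value of joint each of tray_left, tray_right below 0.006 m) or (horizontal distance between mount_red and well_right below 0.006 m and value of joint tray_right above 0.074 m and value of joint each of tray_left, tray_middle below 0.006 m)) and angle between each of mount_red, mount_green, mount_black's own z axis and vertical below 0.15 rad and height (world z) of each of mount_red, mount_green, mount_black below 0.028 m and linear speed of mount_red below 0.02 m/s); the robot touches nothing.
It fails at once if a tray without the red mount is drawn open by more than 10 mm ((horizontal distance between mount_red and well_left above 0.02 m and value of joint tray_left above 0.01 m) or (horizontal distance between mount_red and well_middle above 0.02 m and value of joint tray_middle above 0.01 m) or (horizontal distance between mount_red and well_right above 0.02 m and value of joint tray_right above 0.01 m)).
It fails at once if a mount is touched by the robot (contact force between any of the arm, the fingers and mount_red above 0.5 N or contact force between any of the arm, the fingers and mount_green above 0.5 N or contact force between any of the arm, the fingers and mount_black above 0.5 N).
It fails at once if a mount is lifted or tipped out of its well (height (world z) of any of mount_red, mount_green, mount_black above 0.034 m or angle between any of mount_red, mount_green, mount_black's own z axis and vertical above 0.4 rad).
It fails at once if the tweezers, the dish or the canister are moved by more than 15 mm or tipped (distance of any of tweezers, petri_dish, objective_can from where it was at the start of the episode above 0.015 m or angle between any of tweezers, petri_dish, objective_can's own z axis and vertical above 0.3 rad).
It also fails if it takes over 42 s, if anything falls off the work surface, if the arm or the gripper's body presses on something with over 40 N, if the wrist force passes 120 N, or if a joint passes its speed limit or range.

## Robot

A 6-joint arm with a two-finger parallel gripper is mounted at the origin on a cart in front of the work surface, level with it; the furniture and walls round the work are solid. World frame = base frame: x ahead of the robot, y to its left, z up, the work surface at z = 0. Lengths are in m, angles in rad, forces in N, time in s.
With the tool pointing down it reaches from about 0.25 to 0.775 m from the base axis. Payload 4 kg.
Tool frame: the origin (TCP) lies between the finger pads; the fingertips stand 25 mm ahead of it and the grasp point (between the pads) lies 6 mm ahead of it (robot.tip_reach is the z of the fingertips in the tool frame, in m); z points along the fingers, y is the line along which they close (so a half turn about z gives the same grasp; the last joint's range is limited). The gripper opens to 94 mm and grips with 3 to 60 N. Pads are 16 mm wide; open, the fingers measure 119 mm over their backs; the gripper's body (75 mm by 177 mm) begins 78 mm behind the grasp point.
Start: joints at [-1.427, 0.087, 1.371, -0, 1.684, -0.103], TCP at [0.134, -0.533, 0.2] pointing down, gripper open.
Joint ranges: [-3.1, 3.1], [-0.76, 2.03], [0.27, 2.55], [-1.08, 4.22], [0.17, 2.65], [-2.57, 2.57]. Speed limits (rad/s): [2.79, 2.79, 3.14, 3.14, 3.14, 3.14].

## Interface

Orientations are given as [roll, pitch, yaw] about the fixed x, y, z axes, in that order (R = Rz(yaw) Ry(pitch) Rx(roll)).
In Python, from bench import robot gives the robot as it stands. The module is installed in compiled form; this text tells all that it offers.
- The arm moves only by the shell command python3 -m handwheel 'ROWS'. ROWS is JSON, a list of rows, each a list of 3 entries, a list of its own where there are three numbers: the turn, a rotation vector about the world's x, y, z in units of 90 degrees (1.0 is 90 degrees), then the shift along the world's x, y, z in units of 0.05 m (1.0 is 0.05 m), then the closure, from 0 (fully open) to 1 (shut). A call has 1 to 5 rows; each row shifts and turns the commanded pose from where the row before left it; what a row does not reach is not made up. A row lasts 1/10 s, in which the tool goes at most 50 mm and 8.59 degrees, less where a joint would pass 70% of its speed; a pose out of reach is approached as far as the arm can. A call with a number of a shift or a turn outside -1 to 1 is refused whole. A call with a gripper value outside its range is refused whole. The fingers move at their own pace and stop on an object; the grip force is fixed at half the most. Time passes only in rows, so rows that do not move let the fingers close. It gives the time, the measured TCP pose, the force, the opening and the grip force at its end, in the units of the state.
- robot.get_obs(): the state, without advancing time (a new reading comes with each control period).
- robot.snapshot(name): name is "scene" or "top"; returns (picture, depth): 480x640x3 uint8, red, green, blue; 480x640 float32, m along the optical axis (not along the pixel's ray), 0 where there is no reading.
- robot.calibration(name): a dict with "mtx" (3x3 intrinsics, pixels), "D" ([k1, k2, p1, p2, k3] as OpenCV has them; the pictures are not rectified), "extrinsics" (4x4, takes a point from camera to world coordinates). Camera axes: x right, y down, z forward; pixel columns grow to the right and rows downward; lengths in m; the calibration is good to about 2 mm. A picture is of the moment at which its call begins. calibration takes no time and is no camera call.
- robot.close_job(): hands the job in; it is judged then, once.
Trained networks look in the newest picture that a camera, given by its name, has taken for a name from the list of things; names that differ only in an ending like _2 or _b are one class to them, and where a whole thing is asked for, a point or a joint stands for the part that bears it (a point fixed in the world has none). Each returns a list of dicts, best first, with "p" (0 to 1); they miss things now and then, are a little off and sometimes report something else, mostly with a low value. They report only what shows in the picture. A call takes as long as a camera call.
- robot.boxes_of(query, camera): "bbox" ([left, top, right, bottom] in pixels, round what is visible of it).
The state is a dict: "time": time; "joint_positions": joint angles; "qvel": joint speeds; "joint_torque": joint torques, N m; "tool_pos": TCP position; "ee_rot": TCP orientation; "wrist_force": force on the tool from outside, world axes, zero at the start; "wrist_torque": the same for the moment, N m; "width": finger opening in m; "finger_force": force on a finger pad.
Only numpy, scipy, OpenCV 4.12 (cv2) and the standard library are available. Lean on these libraries where they do the work, as an engineer would, in place of code of your own. Each camera call takes 0.05 s, during which the arm holds its last target. There are 200 camera calls.

## Working session

There is one attempt and no reset: what is moved stays moved. The work goes in short steps, Python scripts to look and compute and a shell command to move; the robot and the scene stay as the last step left them, time stands still between calls to the robot, and variables do not carry over. Pictures are saved under pics/ and viewed, at most 11 in all, crops included, and the job is handed in when it is done.

```bash
mkdir -p pics
cat > h.py <<'E'
import numpy as np, cv2
from bench import robot
def world(cam,uv,depth=None,z=None):
    c=robot.calibration(cam);K=np.array(c["mtx"]);D=np.array(c["D"]);T=np.array(c["extrinsics"])
    p=cv2.undistortPoints(np.array(uv,float).reshape(-1,1,2),K,D).reshape(-1,2)
    r=np.c_[p,np.ones(len(p))]
    if z is None: return (r*np.array(depth).reshape(-1,1))@T[:3,:3].T+T[:3,3]
    d=r@T[:3,:3].T; return T[:3,3]+d*((np.array(z)-T[2,3])/d[:,2])[:,None]
def pix(cam,P):
    c=robot.calibration(cam);T=np.linalg.inv(np.array(c["extrinsics"]))
    return cv2.projectPoints(np.array(P,float).reshape(-1,1,3),cv2.Rodrigues(T[:3,:3])[0],T[:3,3],np.array(c["mtx"]),np.array(c["D"]))[0].reshape(-1,2)
E
python3 - <<'E'
from h import *
for n in("scene","top"):
    im,d=robot.snapshot(n);cv2.imwrite(f"pics/{n}0.png",im[:,:,::-1]);np.save(n+"d",d)
    print(n,np.round(robot.calibration(n)["extrinsics"],3).tolist())
    for q in("cabinet","bar_tab","mount_red","mount_green","mount_black","tweezers","petri_dish","objective_can","lip_left"):
        for b in robot.boxes_of(q,n)[:3]:
            x0,y0,x1,y1=b["bbox"];u,v=(x0+x1)/2,(y0+y1)/2
            print(q,np.round(b["bbox"]),round(b["p"],2),np.round(world(n,[[u,v]],[d[int(v),int(u)]])[0],3))
print(robot.get_obs())
E
```

```text
scene [[-0.48, -0.514, 0.711, -0.099], [-0.877, 0.281, -0.389, 0.202], [0.0, -0.811, -0.586, 0.598], [0.0, 0.0, 0.0, 1.0]]
cabinet [161. 208. 283. 322.] 0.56 [ 0.619 -0.004  0.016]
bar_tab [189. 280. 280. 313.] 0.89 [0.54  0.005 0.01 ]
mount_red [258. 244. 284. 275.] 0.62 [ 0.586 -0.081  0.023]
mount_green [269. 239. 280. 248.] 0.64 [ 0.609 -0.099  0.036]
mount_black [191. 281. 280. 309.] 0.57 [0.545 0.002 0.009]
tweezers [240. 327. 276. 350.] 0.63 [ 0.448  0.005 -0.   ]
objective_can [256. 246. 284. 276.] 0.18 [ 0.582 -0.078  0.023]
lip_left [181. 256. 226. 299.] 0.78 [0.595 0.036 0.023]
lip_left [257. 246. 280. 279.] 0.23 [ 0.571 -0.071  0.03 ]
top [[-0.019, -0.975, 0.222, 0.371], [-1.0, 0.018, -0.003, -0.164], [-0.001, -0.222, -0.975, 0.902], [0.0, 0.0, 0.0, 1.0]]
bar_tab [185. 247. 338. 269.] 0.56 [ 0.534 -0.067  0.007]
mount_red [373. 240. 421. 289.] 0.4 [ 0.515 -0.317  0.018]
mount_black [225. 214. 259. 247.] 0.5 [ 0.584 -0.033  0.024]
mount_black [262. 217. 296. 251.] 0.42 [ 0.576 -0.101  0.024]
tweezers [373. 239. 420. 291.] 0.69 [ 0.515 -0.316  0.016]
tweezers [269. 306. 271
[... 397 characters left out ...]
5 0.024]
{'time': 1.0, 'joint_positions': array([-1.42705618e+00,  8.71903585e-02,  1.37070714e+00, -2.31568921e-05,
        1.68360264e+00, -1.03112645e-01]), 'qvel': array([ 0.0016993 ,  0.00134384,  0.00028442,  0.00163874, -0.00121041,
        0.00115941]), 'joint_torque': array([-1.21817015e-03, -3.40052819e+01, -3.02606177e+01,  7.16569042e-02,
        2.36807013e-02, -2.57779398e-08]), 'tool_pos': array([ 0.13437714, -0.53334611,  0.19990753]), 'ee_rot': array([3.14150300e+00, 3.24101337e-05, 2.46850178e-01]), 'wrist_force': array([ 0.34411511,  0.89672416, -0.90467062]), 'wrist_torque': array([-0.04067614,  0.02829622, -0.00503117]), 'finger_force': 0.0, 'width': 0.09409244504025574}
```

View pics/top0.png

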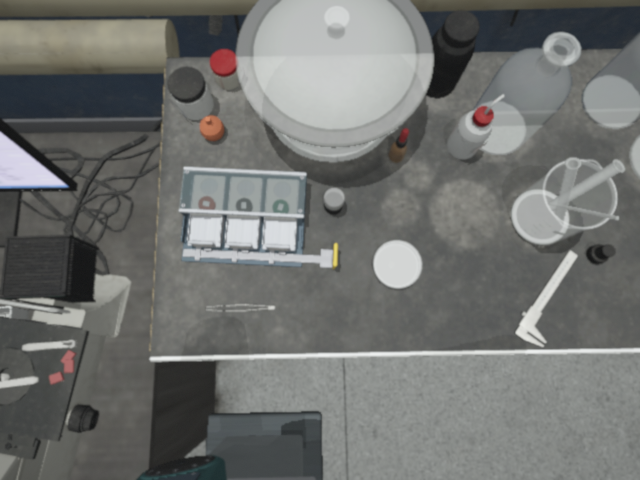

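View pics/scene0.png

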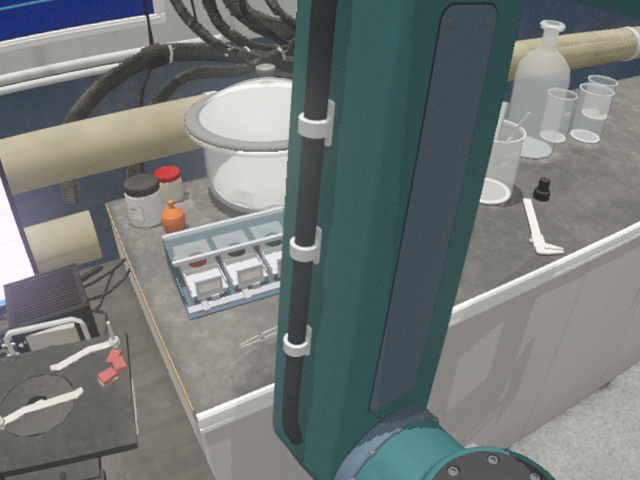

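Run:
```python
from h import *
im=cv2.imread("pics/top0.png");d=np.load("topd.npy")
cv2.imwrite("pics/crop1.png",cv2.resize(im[155:320,175:350],None,fx=4.5,fy=3.6,interpolation=cv2.INTER_CUBIC)[:600,:800])
h=cv2.cvtColor(im,cv2.COLOR_BGR2HSV)
m=(h[...,0]>15)&(h[...,0]<35)&(h[...,1]>130)&(h[...,2]>120);m[:, :320]=0;m[:,350:]=0;m[:230]=0;m[280:]=0
v,u=np.nonzero(m);P=world("top",np.c_[u,v],d[v,u])
print("tab px",u.min(),u.max(),v.min(),v.max(),len(u));
k=P[:,2]>.045;print(k.sum(),P[k].mean(0),P[k].min(0),P[k].max(0)); print(np.round(P[::6],3).tolist())
# points high 0.047..0.06 in cabinet region
V,U=np.mgrid[160:275,175:315];V=V.ravel();U=U.ravel();Q=world("top",np.c_[U,V],d[V,U])
l=(Q[:,2]>.045)&(V>225);print("lips",l.sum())
mask=np.zeros(d.shape,np.uint8);mask[V[l],U[l]]=1
n,lab,st,ce=cv2.connectedComponentsWithStats(mask)
for i in range(1,n):
    if st[i,4]>3:
        s=lab[V,U]==i;A=Q[s];print(st[i],A.mean(0).round(4),A.min(0).round(4),A.max(0).round(4))
```

```text
tab px 334 337 246 267 30
24 [ 0.52621961 -0.20282626  0.04931089] [ 0.51165662 -0.20425113  0.046833  ] [ 0.54611718 -0.19995331  0.05146187]
[[0.546, -0.201, 0.049], [0.546, -0.208, 0.001], [0.528, -0.204, 0.049], [0.517, -0.204, 0.048], [0.512, -0.2, 0.05]]
lips 264
[188 240  26   5  78] [0.5528 0.0336 0.0733] [ 0.3715 -0.1637  0.0476] [0.5619 0.0596 0.9016]
[226 242  26   5  82] [ 0.5507 -0.0316  0.0617] [ 0.3715 -0.1637  0.0453] [ 0.5571 -0.0079  0.9016]
[265 244  26   4  78] [ 0.5458 -0.0994  0.0623] [ 0.3715 -0.1637  0.0467] [ 0.5523 -0.0776  0.9016]
```

View pics/crop1.png

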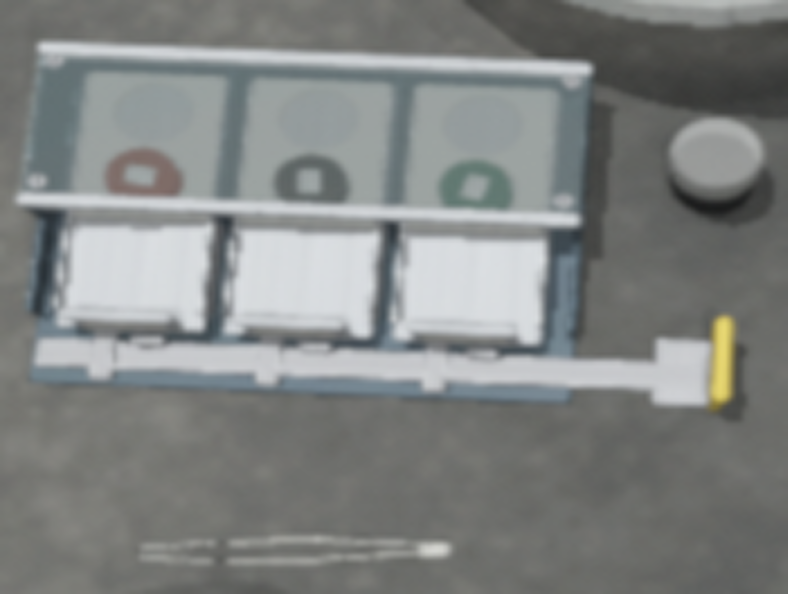

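Run:
```python
from h import *
d=np.load("topd.npy")
V,U=np.mgrid[232:255,180:300];V=V.ravel();U=U.ravel();D=d[V,U];k=D>.1;V,U,D=V[k],U[k],D[k];Q=world("top",np.c_[U,V],D)
s=(Q[:,2]>.045)&(Q[:,2]<.06);C=[]
for a,b in((186,216),(224,254),(263,293)):
    t=s&(U>=a)&(U<b);A=Q[t];c=np.median(A,0);C.append(c);print(t.sum(),c.round(4),np.percentile(A,[5,95],axis=0).round(4).tolist())
C=np.array(C);print("spacing",np.linalg.norm(np.diff(C[:,:2],axis=0),axis=1),"yaw",-np.polyfit(C[:,1],C[:,0],1)[0])
# back rail line for yaw
V,U=np.mgrid[160:225,185:300];V=V.ravel();U=U.ravel();Q=world("top",np.c_[U,V],d[V,U]);R=[]
for u in range(190,300,10):
    t=(U==u)&(Q[:,2]>.05)&(Q[:,2]<.075);print(u,t.sum(),Q[t][[0,-1]].round(4).tolist())
```

```text
76 [0.5573 0.0391 0.0516] [[0.5553, 0.0191, 0.0483], [0.5606, 0.0584, 0.054]]
81 [ 0.5526 -0.0293  0.0516] [[0.5502, -0.0509, 0.0481], [0.5564, -0.0101, 0.0539]]
77 [ 0.5477 -0.0973  0.0515] [[0.5452, -0.1187, 0.0488], [0.5515, -0.0795, 0.0536]]
spacing [0.06857657 0.06821958] yaw -0.07088258076858836
190 44 [[0.698, 0.0601, 0.056], [0.6148, 0.0578, 0.0531]]
200 46 [[0.6995, 0.043, 0.0512], [0.6129, 0.04, 0.052]]
210 46 [[0.6959, 0.0236, 0.0548], [0.611, 0.0221, 0.0508]]
220 46 [[0.6944, 0.0047, 0.0578], [0.6105, 0.0039, 0.0516]]
230 45 [[0.6923, -0.0136, 0.0573], [0.6098, -0.0144, 0.0527]]
240 45 [[0.6926, -0.0317, 0.0557], [0.6072, -0.0327, 0.0544]]
250 45 [[0.691, -0.0498, 0.0538], [0.6073, -0.0505, 0.0526]]
260 45 [[0.6906, -0.0683, 0.054], [0.6056, -0.0684, 0.0508]]
270 44 [[0.6878, -0.0868, 0.0555], [0.604, -0.0869, 0.0555]]
280 46 [[0.6882, -0.1051, 0.0536], [0.6029, -0.1046, 0.0512]]
290 45 [[0.6853, -0.1236, 0.0552], [0.601, -0.1227, 0.0502]]
```

```bash
python3 -m handwheel '[[[0,0,-0.05],[0.3,0.28,0],1],[[0,0,-0.05],[0.6,0.55,0],1],[[0,0,-0.05],[0.6,0.55,0],1],[[0,0,-0.05],[0.6,0.55,0],1],[[0,0,0],[0.6,0.55,0],1]]'; python3 -m handwheel '[[[0,0,0],[0.6,0.55,0],1],[[0,0,0],[0.6,0.55,0],1],[[0,0,0],[0.6,0.55,0],1],[[0,0,0],[0.6,0.55,0],1],[[0,0,0],[0.6,0.55,0],1]]'
```

```text
time: 1.5
tool_pos: [0.2703, -0.4083, 0.2]
ee_rot: [3.141, -0.0, -0.069]
wrist_force: [1.0, 0.1, 0.1]
width: 0.0578
finger_force: 0.0
time: 2.0
tool_pos: [0.4205, -0.2706, 0.2001]
ee_rot: [3.141, -0.001, -0.067]
wrist_force: [0.8, -0.1, -0.4]
width: 0.0174
finger_force: 0.0
```

```bash
python3 -m handwheel '[[[0,0,0],[0.6,0.55,0],1],[[0,0,0],[0.6,0.55,0],1],[[0,0,0],[0.6,0.55,0],1],[[0,0,0],[0.36,0.3,-0.4],1],[[0,0,0],[0,0,-0.8],1]]'
python3 - <<'E'
from h import *
o=robot.get_obs();print(o["tool_pos"],o["width"],o["ee_rot"])
im,d=robot.snapshot("top");cv2.imwrite("pics/crop2.png",cv2.resize(im[180:320,240:400,::-1],None,fx=4,fy=4,interpolation=cv2.INTER_CUBIC))
E
```

```text
time: 2.5
tool_pos: [0.532, -0.173, 0.1431]
ee_rot: [3.139, -0.009, -0.063]
wrist_force: [0.1, -0.1, -1.0]
width: 0.0004
finger_force: 0.0
[ 0.53200584 -0.17296587  0.14307736] 0.0004390788067094056 [ 3.13926569 -0.00925586 -0.06301981]
```

View pics/crop2.png

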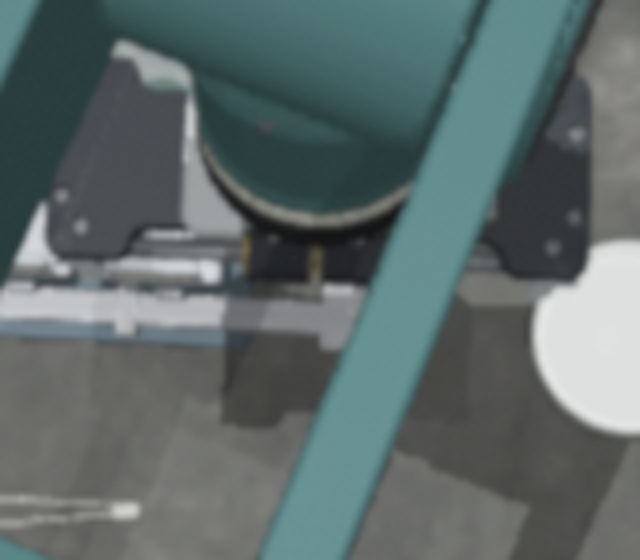

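The picture shows the gripper's body over the bar's right end, around (310,170) in the crop. The fingers are left of the tab, and the dish at (620,340) is clear.

```bash
python3 -m handwheel '[[[0,0,0],[-0.06,0,-0.6],1],[[0,0,0],[0,0,-0.6],1],[[0,0,0],[0,0,-0.4],1],[[0,0,0],[0,0,-0.2],1],[[0,0,0],[0,0,0],1]]'
```

```text
time: 3.05
tool_pos: [0.5233, -0.1742, 0.0488]
ee_rot: [-3.141, 0.003, -0.068]
wrist_force: [0.1, -0.5, -0.2]
width: 0.0004
finger_force: 0.0
```

```bash
python3 -m handwheel '[[[0,0,0],[-0.014,-0.2,0],1],[[0,0,0],[-0.014,-0.2,0],1],[[0,0,0],[-0.014,-0.2,0],1],[[0,0,0],[-0.01,-0.14,0],1],[[0,0,0],[0,0,0],1]]'
```

```text
time: 3.55
tool_pos: [0.5219, -0.2129, 0.0504]
ee_rot: [3.141, -0.001, -0.069]
wrist_force: [0.4, 0.7, -0.2]
width: 0.0007
finger_force: 0.0
```

```bash
for i in 1; do python3 -m handwheel '[[[0,0,0],[-0.005,-0.06,0],1],[[0,0,0],[-0.005,-0.06,0],1],[[0,0,0],[0,0,0],1]]'; done; python3 -m handwheel '[[[0,0,0],[-0.005,-0.06,0],1],[[0,0,0],[0,0,0],1]]'
```

```text
time: 3.85
tool_pos: [0.5212, -0.2175, 0.0499]
ee_rot: [3.141, 0.0, -0.067]
wrist_force: [0.3, -0.1, -0.5]
width: 0.0004
finger_force: 0.0
time: 4.05
tool_pos: [0.521, -0.2205, 0.0499]
ee_rot: [3.141, 0.0, -0.067]
wrist_force: [-0.8, -0.4, -0.6]
width: 0.0004
finger_force: 0.0
```

Run:
```python
from h import *
a,d=robot.snapshot("top");b,e=robot.snapshot("scene")
A=cv2.resize(a[180:300,180:380,::-1],(800,480)[:2],interpolation=cv2.INTER_CUBIC)[:, :]
A=cv2.resize(A,(500,300));B=cv2.resize(b[190:340,150:400,::-1],(500,300),interpolation=cv2.INTER_CUBIC)
cv2.imwrite("pics/m3.png",np.vstack([A,B]))
```

```text
(no output)
```

View pics/m3.png

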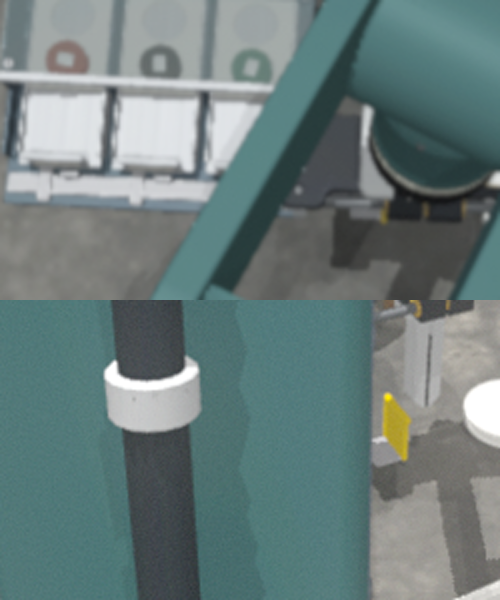

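Run:
```python
from h import *
o=robot.get_obs();p=o["tool_pos"];print(p,robot.tip_reach)
print("tip",pix("scene",[p-[0,0,robot.tip_reach],p]).round(1).tolist())
b,e=robot.snapshot("scene");a,d=robot.snapshot("top")
h=cv2.cvtColor(b,cv2.COLOR_RGB2HSV);m=(h[...,0]>15)&(h[...,0]<35)&(h[...,1]>150)&(h[...,2]>100);m[:225]=0;m[:,:325]=0;m[275:]=0;m[:,370:]=0
v,u=np.nonzero(m);P=world("scene",np.c_[u,v],e[v,u]);print(len(u),u.min(),u.max(),v.min(),v.max(),np.percentile(P,[3,50,97],axis=0).round(4))
for uv in[(362,238),(361,225),(366,232)]: print(uv,world("scene",[uv],[e[uv[1],uv[0]]]))
```

```text
[ 0.5209866  -0.22026177  0.04985826] 0.025
tip [[360.1, 255.0], [360.7, 243.3]]
272 342 354 237 269 [[ 0.5102 -0.2031  0.0101]
 [ 0.5269 -0.1977  0.0353]
 [ 0.5465 -0.1955  0.0518]]
(362, 238) [[ 0.51433519 -0.2176653   0.06603447]]
(361, 225) [[ 0.51349147 -0.21363312  0.09411287]]
(366, 232) [[ 0.51218166 -0.22350242  0.07761933]]
```

Run:
```python
from h import *
b,e=robot.snapshot("scene")
cv2.imwrite("pics/m4.png",cv2.resize(b[180:290,325:425,::-1],None,fx=5.4,fy=5.4,interpolation=cv2.INTER_CUBIC))
for u in(358,362,366,368):
  print(u,[(v,)+tuple(world("scene",[(u,v)],[e[v,u]])[0].round(3)) for v in range(225,262,3)])
```

```text
358 [(225, np.float64(0.514), np.float64(-0.208), np.float64(0.095)), (228, np.float64(0.513), np.float64(-0.208), np.float64(0.091)), (231, np.float64(0.513), np.float64(-0.208), np.float64(0.085)), (234, np.float64(0.516), np.float64(-0.21), np.float64(0.076)), (237, np.float64(0.514), np.float64(-0.209), np.float64(0.071)), (240, np.float64(0.511), np.float64(-0.208), np.float64(0.067)), (243, np.float64(0.581), np.float64(-0.255), np.float64(0.0)), (246, np.float64(0.573), np.float64(-0.25), np.float64(-0.001)), (249, np.float64(0.564), np.float64(-0.244), np.float64(0.001)), (252, np.float64(0.557), np.float64(-0.24), np.float64(0.0)), (255, np.float64(0.551), np.float64(-0.236), np.float64(-0.002)), (258, np.float64(0.542), np.float64(-0.231), np.float64(0.0)), (261, np.float64(0.535), np.float64(-0.226), np.float64(-0.001))]
362 [(225, np.float64(0.514), np.float64(-0.216), np.float64(0.093)), (228, np.float64(0.513), np.float64(-0.216), np.float64(0.088)), (231, np.float64(0.513), np.float64(-0.216), np.float64(0.082)), (234, np.float64(0.513), np.float64(-0.216), np.float64(
[... 1574 characters left out ...]
, np.float64(0.512), np.float64(-0.228), np.float64(0.078)), (234, np.float64(0.512), np.float64(-0.228), np.float64(0.072)), (237, np.float64(0.512), np.float64(-0.228), np.float64(0.066)), (240, np.float64(0.58), np.float64(-0.277), np.float64(-0.001)), (243, np.float64(0.571), np.float64(-0.271), np.float64(0.0)), (246, np.float64(0.564), np.float64(-0.266), np.float64(0.0)), (249, np.float64(0.556), np.float64(-0.261), np.float64(0.0)), (252, np.float64(0.547), np.float64(-0.255), np.float64(0.002)), (255, np.float64(0.541), np.float64(-0.251), np.float64(-0.0)), (258, np.float64(0.534), np.float64(-0.246), np.float64(-0.0)), (261, np.float64(0.526), np.float64(-0.241), np.float64(0.0))]
```

View pics/m4.png

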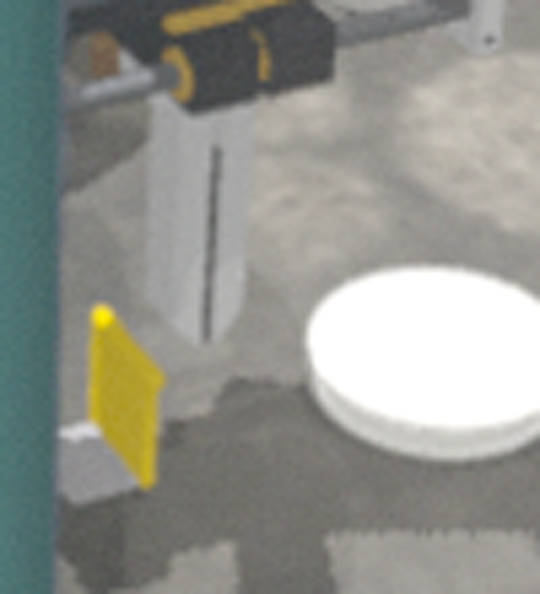

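The bar has not moved. The tab is still at y≈-0.2, crop (125,390). The closed fingertip ends at crop (205,340), z≈0.058, about 33 mm higher than the reported TCP implies, so it passed over the tab. I'll go back and descend by what the camera shows.

```bash
python3 -m handwheel '[[[0,0,0],[0,0,0.3],1],[[0,0,0],[0.03,0.45,0],1],[[0,0,0],[0.03,0.45,0],1],[[0,0,0],[0,0,-0.4],1],[[0,0,0],[0,0,-0.2],1]]'
cat >> h.py <<'E'
def tip():
    p=robot.get_obs()["tool_pos"];b,e=robot.snapshot("scene");r=[]
    v,u=np.mgrid[190:275,325:400];u,v=u.ravel(),v.ravel();k=e[v,u]>.1;u,v=u[k],v[k];P=world("scene",np.c_[u,v],e[v,u])
    s=(abs(P[:,0]-p[0])<.012)&(abs(P[:,1]-p[1])<.016)&(P[:,2]>.012)
    print("tcp",p.round(4),"pts",s.sum(),"zmin",np.sort(P[s,2])[:6].round(4) if s.any() else None)
    return b
E
python3 - <<'E'
from h import *
b=tip();cv2.imwrite("pics/m5.png",cv2.resize(b[180:290,325:425,::-1],None,fx=5.4,fy=5.4,interpolation=cv2.INTER_CUBIC))
E
```

```text
time: 4.8
tool_pos: [0.5241, -0.1748, 0.0352]
ee_rot: [3.141, -0.0, -0.066]
wrist_force: [0.4, 0.2, 0.3]
width: 0.0004
finger_force: 0.0
tcp [ 0.5241 -0.1748  0.0352] pts 437 zmin [0.04   0.041  0.0418 0.0432 0.0432 0.0434]
```

View pics/m5.png

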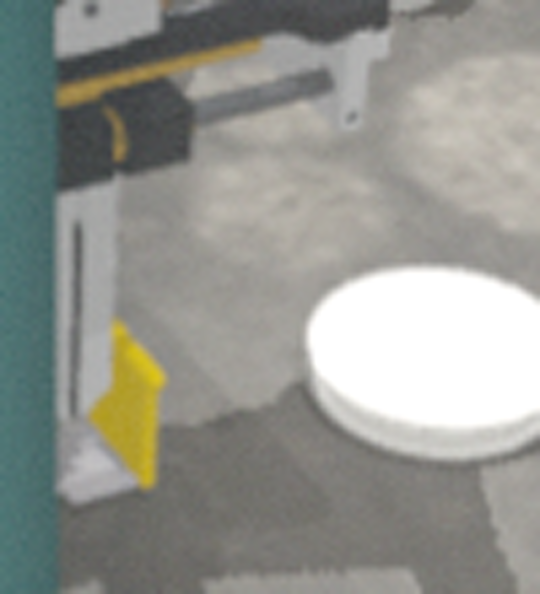

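The finger now stands inside the tab (crop (75,415)) with its tip at z≈0.042, so the tip is about 7 mm above the reported TCP. I'll lower another 17 mm and draw.

```bash
python3 -m handwheel '[[[0,0,0],[0,0,-0.2],1],[[0,0,0],[0,0,-0.14],1],[[0,0,0],[0,0,0],1]]'; python3 -m handwheel '[[[0,0,0],[-0.014,-0.2,0],1],[[0,0,0],[-0.014,-0.2,0],1],[[0,0,0],[-0.014,-0.2,0],1],[[0,0,0],[0,0,0],1]]'
python3 - <<'E'
from h import *
tip()
E
```

```text
time: 5.15
tool_pos: [0.5232, -0.1754, 0.0167]
ee_rot: [-3.141, 0.002, -0.068]
wrist_force: [-0.1, -0.2, 0.2]
width: 0.0002
finger_force: 0.0
time: 5.55
tool_pos: [0.5219, -0.2074, 0.0182]
ee_rot: [3.14, -0.001, -0.069]
wrist_force: [-0.3, -0.8, 1.2]
width: 0.0007
finger_force: 0.0
tcp [ 0.5219 -0.2074  0.0182] pts 773 zmin [0.0132 0.0135 0.0135 0.0138 0.0139 0.0146]
```

```bash
python3 -m handwheel '[[[0,0,0],[-0.007,-0.1,0],1],[[0,0,0],[-0.007,-0.1,0],1],[[0,0,0],[0,0,0],1]]'; python3 -m handwheel '[[[0,0,0],[-0.005,-0.06,0],1],[[0,0,0],[0,0,0],1]]';python3 - <<'E'
from h import *
b=tip();a,_=robot.snapshot("top")
A=cv2.resize(a[200:280,180:300,::-1],(600,400),interpolation=cv2.INTER_CUBIC)[:200*2]
B=cv2.resize(b[200:290,325:425,::-1],(600,540),interpolation=cv2.INTER_CUBIC)
cv2.imwrite("pics/m6.png",cv2.resize(np.vstack([A,B]),(380,595)))
E
```

```text
time: 5.9
tool_pos: [0.5215, -0.2143, 0.0182]
ee_rot: [-3.139, -0.0, -0.068]
wrist_force: [0.4, 4.7, 1.2]
width: 0.0004
finger_force: 2.3
time: 6.1
tool_pos: [0.5215, -0.2143, 0.0182]
ee_rot: [-3.133, -0.0, -0.067]
wrist_force: [0.5, 10.6, 3.2]
width: 0.0003
finger_force: 5.6
tcp [ 0.5215 -0.2143  0.0182] pts 769 zmin [0.0124 0.0127 0.0127 0.0129 0.0143 0.0145]
```

View pics/m6.png

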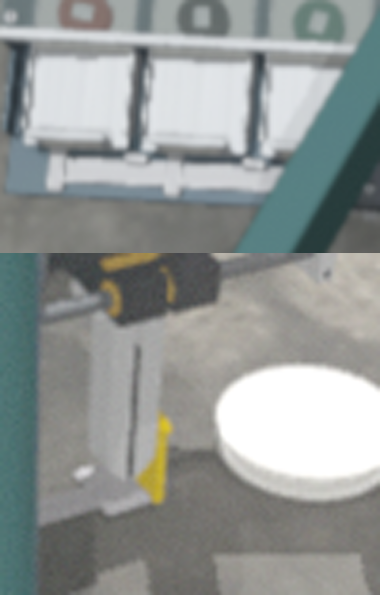

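The teeth (upper crop (60,170) and (172,175)) now stand before the gaps, and 10.6 N shows the bar at its stop. I'll back off, lift and move over to the left tray, the one with the red mount.

```bash
python3 -m handwheel '[[[0,0,0],[0.01,0.2,0],1],[[0,0,0],[0.01,0.2,0],1],[[0,0,0],[0,0,0.6],1],[[0,0,0],[0,0,0.7],1],[[0,0,0],[0,0,0.7],1]]'; python3 -m handwheel '[[[0,0,0],[0.2,0.8,0],1],[[0,0,0],[0.2,0.8,0],1],[[0,0,0],[0.2,0.8,0],1],[[0,0,0],[0.2,0.8,0],1],[[0,0,0],[0.2,0.8,0],1]]'
```

```text
time: 6.7
tool_pos: [0.5215, -0.1982, 0.1186]
ee_rot: [3.141, 0.001, -0.067]
wrist_force: [0.1, -1.0, 0.2]
width: -0.0
finger_force: 0.0
time: 7.2
tool_pos: [0.5722, 0.003, 0.1181]
ee_rot: [3.14, -0.001, -0.068]
wrist_force: [0.2, -0.7, -0.1]
width: 0.0007
finger_force: 0.0
```

```bash
python3 -m handwheel '[[[0,0,0],[0.18,0.7,0],1],[[0,0,0],[0,0,-0.6],1],[[0,0,0],[0,0,-0.2],1],[[0,0,0],[0,0,0],1]]'
python3 - <<'E'
from h import *
p=robot.get_obs()["tool_pos"]
a,d=robot.snapshot("top");b,e=robot.snapshot("scene")
A=cv2.resize(a[190:290,170:350,::-1],(540,300),interpolation=cv2.INTER_CUBIC)
B=cv2.resize(b[190:340,150:400,::-1],(500,300),interpolation=cv2.INTER_CUBIC);B=cv2.resize(B,(540,300))
cv2.imwrite("pics/m7.png",np.vstack([A,B]))
print(p,pix("scene",[p+[0,0,.007]]))
h=cv2.cvtColor(a,cv2.COLOR_RGB2HSV);m=(h[...,0]>15)&(h[...,0]<35)&(h[...,1]>130)&(h[...,2]>120);m[:230]=0;m[280:]=0;m[:,325:][:]=m[:,325:];m[:,:325]=0;m[:,370:]=0
v,u=np.nonzero(m);P=world("top",np.c_[u,v],d[v,u]);P=P[P[:,2]>.045];print("tab now",P.mean(0) if len(P) else None)
E
```

```text
time: 7.6
tool_pos: [0.5789, 0.0364, 0.0753]
ee_rot: [3.141, 0.005, -0.067]
wrist_force: [0.8, -0.1, 0.2]
width: 0.0005
finger_force: 0.0
[0.57894894 0.03640807 0.07526829] [[202.44286856 254.00779949]]
tab now [ 0.5249488  -0.22783714  0.04873934]
```

View pics/m7.png

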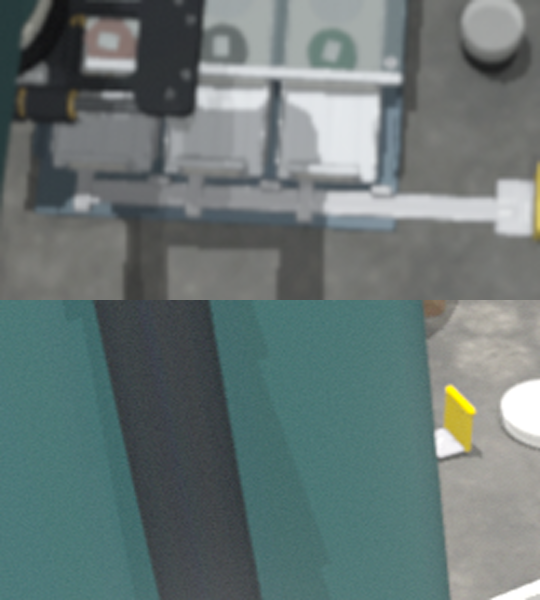

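The tab (lower crop (458,418)) and the teeth (upper crop (270,184) and (383,190)) have shifted about 29 mm. The teeth are in the gaps, so the bar is out. Next I lower into the left pocket.

```bash
python3 -m handwheel '[[[0,0,0],[0,0,-0.4],1],[[0,0,0],[0,0,-0.36],1],[[0,0,0],[0,0,-0.18],1],[[0,0,0],[0,0,0],1]]'; python3 -m handwheel '[[[0,0,0],[-0.2,0.014,0],1],[[0,0,0],[-0.2,0.014,0],1],[[0,0,0],[-0.2,0.014,0],1],[[0,0,0],[-0.2,0.014,0],1],[[0,0,0],[0,0,0],1]]'
```

```text
time: 8.1
tool_pos: [0.5804, 0.036, 0.0303]
ee_rot: [3.141, 0.002, -0.068]
wrist_force: [-0.1, 0.0, 1.1]
width: 0.0001
finger_force: 0.0
time: 8.6
tool_pos: [0.5394, 0.0398, 0.0315]
ee_rot: [-3.141, 0.0, -0.067]
wrist_force: [0.2, 0.7, 0.5]
width: 0.0005
finger_force: 0.0
```

Run:
```python
from h import *
a,d=robot.snapshot("top")
A=cv2.resize(a[190:290,170:350,::-1],(720,400),interpolation=cv2.INTER_CUBIC)
cv2.imwrite("pics/m8.png",A)
```

```text
(no output)
```

View pics/m8.png

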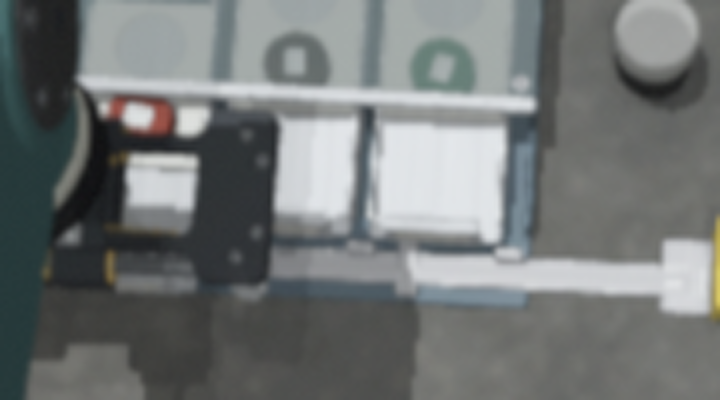

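The red mount has come out from under the cover, at (138,115), and the other two trays are still shut. I'll keep drawing.

```bash
python3 -m handwheel '[[[0,0,0],[-0.2,0.014,0],1],[[0,0,0],[-0.2,0.014,0],1],[[0,0,0],[-0.2,0.014,0],1],[[0,0,0],[-0.2,0.014,0],1],[[0,0,0],[-0.14,0.01,0],1]]'; python3 -m handwheel '[[[0,0,0],[-0.08,0.005,0],1],[[0,0,0],[-0.06,0.004,0],1],[[0,0,0],[0,0,0],1]]'
```

```text
time: 9.15
tool_pos: [0.493, 0.0429, 0.031]
ee_rot: [-3.142, 0.0, -0.067]
wrist_force: [1.4, 0.7, 2.7]
width: 0.0004
finger_force: 0.8
time: 9.45
tool_pos: [0.4869, 0.0433, 0.0309]
ee_rot: [-3.141, -0.0, -0.067]
wrist_force: [1.9, 1.4, 1.1]
width: 0.0006
finger_force: 0.7
```

```bash
python3 -m handwheel '[[[0,0,0],[-0.06,0.004,0],1],[[0,0,0],[0,0,0],1]]'; python3 -m handwheel '[[[0,0,0],[-0.06,0.004,0],1],[[0,0,0],[0,0,0],1]]'
```

```text
time: 9.65
tool_pos: [0.4868, 0.0433, 0.0311]
ee_rot: [-3.141, -0.007, -0.068]
wrist_force: [7.6, 0.5, -3.7]
width: 0.0004
finger_force: 4.1
time: 9.85
tool_pos: [0.4867, 0.0433, 0.0313]
ee_rot: [-3.141, -0.013, -0.068]
wrist_force: [15.2, 0.2, -9.5]
width: 0.0007
finger_force: 7.5
```

At the stop, with the force rising and no more motion. I'll back off 20 mm into the pocket, lift, clear the view and check.

```bash
python3 -m handwheel '[[[0,0,0],[0.2,-0.014,0],1],[[0,0,0],[0.2,-0.014,0],1],[[0,0,0],[0,0,0.4],1],[[0,0,0],[0,0,0.8],1],[[0,0,0],[0,0,0.9],1]]'; python3 -m handwheel '[[[0,0,0],[-0.2,-0.9,0.3],1],[[0,0,0],[-0.2,-0.9,0],1],[[0,0,0],[-0.2,-0.9,0],1],[[0,0,0],[-0.2,-0.9,0],1],[[0,0,0],[-0.2,-0.9,0],1]]';python3 -m handwheel '[[[0,0,0],[-0.2,-0.9,0],1],[[0,0,0],[-0.2,-0.9,0],1],[[0,0,0],[-0.2,-0.9,0],1],[[0,0,0],[0,-0.5,0],1],[[0,0,0],[0,0,0],1]]'
python3 - <<'E'
from h import *
a,d=robot.snapshot("top")
cv2.imwrite("pics/m9.png",cv2.resize(a[150:320,170:430,::-1],(780,510),interpolation=cv2.INTER_CUBIC))
V,U=np.mgrid[232:310,180:300];V=V.ravel();U=U.ravel();D=d[V,U];k=D>.1;V,U,D=V[k],U[k],D[k];Q=world("top",np.c_[U,V],D)
s=(Q[:,2]>.045)&(Q[:,2]<.06)
for a1,b1 in((180,216),(224,254),(263,293)):
    A=Q[s&(U>=a1)&(U<b1)];print(len(A),np.median(A,0).round(4))
h=cv2.cvtColor(a,cv2.COLOR_RGB2HSV);m=((h[...,0]<8)|(h[...,0]>172))&(h[...,1]>120);m[:200]=0;m[300:]=0;m[:,240:]=0;m[:,180:240]&=True;m[:,:180]=0
v,u=np.nonzero(m);P=world("top",np.c_[u,v],d[v,u]);P=P[P[:,2]>.03];print("red",len(P),P.mean(0),P.min(0),P.max(0))
E
```

```text
time: 10.35
tool_pos: [0.499, 0.0421, 0.1347]
ee_rot: [3.141, 0.007, -0.067]
wrist_force: [1.2, 1.0, -0.1]
width: 0.0004
finger_force: 0.0
time: 10.85
tool_pos: [0.4499, -0.1843, 0.1506]
ee_rot: [-3.141, 0.002, -0.067]
wrist_force: [0.9, -0.0, 0.4]
width: 0.0004
finger_force: 0.0
time: 11.35
tool_pos: [0.4196, -0.3456, 0.1497]
ee_rot: [-3.141, 0.003, -0.072]
wrist_force: [0.6, 0.5, -0.5]
width: 0.0008
finger_force: 0.0
81 [0.4757 0.0446 0.0516]
79 [ 0.5527 -0.0293  0.0513]
77 [ 0.5476 -0.0974  0.0515]
red 74 [0.54554666 0.03125447 0.04982502] [ 0.37147896 -0.16365506  0.03333581] [0.56271676 0.04830909 0.90156151]
```

View pics/m9.png

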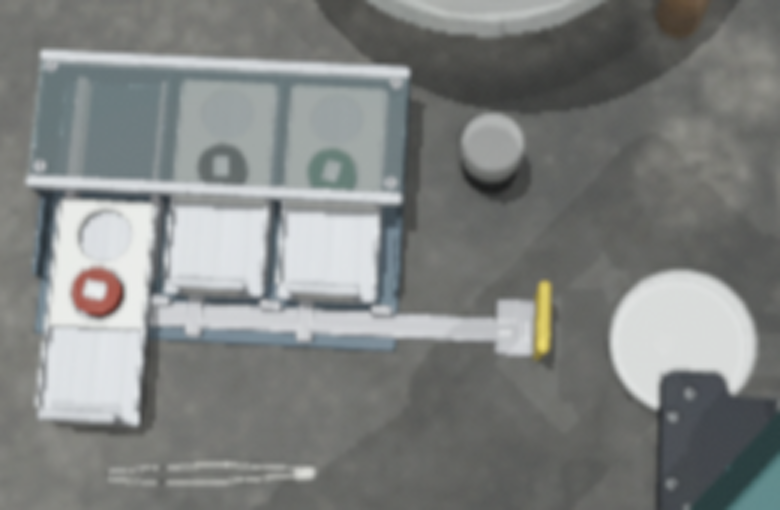

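The left tray is drawn 82 mm (lip at (90,415)) with the red mount in its well at (97,292). The other trays are shut, the tab is out at (543,318), the tweezers, dish and canister are in place, and the robot is clear.

```bash
python3 -c "
from bench import robot
print(robot.close_job())"
```

```text
the job is handed in; nothing more can be done
None
```

The job is handed in: the lock bar was drawn out about 29 mm to its stop and the left tray 82 mm to its stop, with the red mount still in its well, the other trays shut and the bench items where they were (the job's verdict was not reported back).

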